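# Strip an extractor fan for washing

## Task

Strip the extractor fan for washing: undo the wing nut on its slanting spindle - it has a reverse (left-hand) thread, so it comes undone clockwise; do not force it the wrong way - and set the nut down in the shallow steel dish. Then draw the fan wheel off the spindle and lay it in the round wash basin, flat with its hub upwards; set both parts down without dropping them, and leave the other things on the worktop undisturbed.

Things in the scene. Friction and masses are not known exactly. Their poses are not given: they have to be found in the camera images.
- nut_center (a point): grey plastic wing nut on the end of the fan's spindle, 62 mm high, 120 g; this point is on its axis, half-way up. Local z: its axis, pointing outwards, away from the wheel (at the start 30 degrees from vertical); local x: along the wings. Round body of diameter 54 mm from -31 to 0 mm along z; above it the flat wing bar, 66 mm long (x), 12 mm thick (y), from 0 to +31 mm along z
- nut_wings (a point): middle of the nut's wing bar, 15.5 mm above nut_center, same axes; pinch it across its 12 mm (y). Reverse quick thread: seen from outside (looking along -z) it unscrews CLOCKWISE, rising 4 mm in the first 75 degrees; turned 80 to 115 degrees (best 97) it is free: draw it straight off along +z, 30 mm or more. Tight at the start (stop just anticlockwise); stays where it is left
- wing_end (a point): one end of the nut's wing bar, 33 mm along the nut's local x from nut_center; same axes
- wheel_center (a point): aluminium fan wheel, 220 g, loose on the spindle under the nut; this point is on its axis, half-way up the hub; z: the axis, outwards. Hub: tube of diameter 50 mm, bore 36 mm, z -24 to +24 mm; round its foot a disc of diameter 130 mm (z -24 to -19 mm) with nine vanes up to z -6 mm: grip the bare hub above them, across 50 mm. With the nut off, draw it 75 mm along +z to clear the spindle
- spindle_tip (a point): end of the fixed steel spindle of the fan motor: diameter 32 mm, leaning 30 degrees from vertical towards this point's own -x (this frame is upright, z vertical), standing on a square plate on an angled bracket. Along the spindle, the wheel's centre is 47 mm below the tip and the tight nut's foot 23 mm below it
- dish_in (a point): shallow round stainless dish, fixed; this point is the centre of its inner floor, 4 mm above the worktop. Inner floor diameter about 114 mm, rim 24 mm above the worktop, outer diameter 140 mm
- basin_in (a point): large round mint-coloured plastic wash basin, fixed; this point is the centre of its inner floor, 5 mm above the worktop. Inner floor diameter about 185 mm, rim 78 mm above the worktop, outer diameter 254 mm
- jar_mid (a point): bystander: jar with steel lid, diameter 60, 85 mm tall, point half-way up; stands between dish, fan and basin
- mug_mid (a point): bystander: white mug, diameter 76, 90 mm tall, point half-way up
- cleaner_mid (a point): bystander: orange cleaner bottle, diameter 64, 190 mm tall, point half-way up
- can_mid (a point): bystander: can, diameter 70, 110 mm tall, point half-way up
- brush_mid (a point): bystander: brush lying down, 180 mm long
- screwdriver_mid (a point): bystander: screwdriver lying down, 190 mm long
- scourer_mid (a point): bystander: yellow scouring block 100 x 65 x 30 mm
Things that resemble listed ones, but are neither listed nor needed, are in the scene too. What is shaped like the part that bears wheel_center but blue or yellow is not meant.

How it is judged:
On the way, in this order (a step that is already met when the one before it is completed fails the run):
1. the nut is unscrewed and clear of the spindle (distance between nut_center and spindle_tip above 0.06 m), for 0.1 s.
2. the nut lies in the steel dish, let go (horizontal distance between nut_center and dish_in below 0.05 m and height (world z) of nut_center below 0.06 m and contact force between the fingers and nut below 0.1 N and linear speed of nut below 0.05 m/s), for 0.2 s.
At the end, for the whole second after the job is handed in: The nut lies at rest in the steel dish (its centre within 50 mm of the dish's centre and under 60 mm high), and the fan wheel lies at rest flat on the floor of the basin (its centre within 60 mm of the basin's centre and under 50 mm high), hub upwards within 11 degrees (horizontal distance between nut_center and dish_in below 0.05 m and height (world z) of nut_center below 0.06 m and horizontal distance between wheel_center and basin_in below 0.06 m and height (world z) of wheel_center below 0.05 m and angle between wheel_center's own z axis and vertical below 0.2 rad and linear speed of each of nut, wheel below 0.03 m/s); the robot touches nothing.
It fails at once if the nut is dropped: it falls free faster than 0.9 m/s (some 40 mm) (linear speed of nut above 0.9 m/s and contact force between the fingers and nut below 0.1 N).
It fails at once if the fan wheel is dropped: it falls free faster than 0.9 m/s (some 40 mm) (linear speed of wheel above 0.9 m/s and contact force between the fingers and wheel below 0.1 N).
It fails at once if a bystander is shifted by more than 40 mm or knocked over (distance of any of jar_mid, mug_mid, cleaner_mid, can_mid, brush_mid, screwdriver_mid, scourer_mid from where it was at the start of the episode above 0.04 m).
It fails at once if the nut is forced more than about 20 degrees the wrong way (anticlockwise), past its stop (distance between nut_center and spindle_tip below 0.03 m and y of wing_end in the frame of spindle_tip above 0.0315 m).
It also fails if it takes over 66 s, if anything falls off the work surface, if the arm or the gripper's body presses on something with over 40 N, if the wrist force passes 120 N, or if a joint passes its speed limit or range.

## Robot

A 6-joint arm with a two-finger parallel gripper is mounted at the origin on the work surface. World frame = base frame: x ahead of the robot, y to its left, z up, the work surface at z = 0. Lengths are in m, angles in rad, forces in N, time in s.
With the tool pointing down it reaches from about 0.425 to 0.95 m from the base axis. Payload 3.5 kg.
Tool frame: the origin (TCP) lies at the very end of the fingers, on their centre line; the grasp point (between the pads) lies 19 mm behind it; z points along the fingers, y is the line along which they close (so a half turn about z gives the same grasp; the last joint's range is limited). The gripper opens to 85 mm and grips with 20 to 120 N. Pads are 22 mm wide; open, the fingers measure 114 mm over their backs; the gripper's body (76 mm by 85 mm) begins 54 mm behind the grasp point. The pads swing forward as they close: fully open they stand 13 mm farther back than shut.
Start: joints at [-1.343, 0.286, 1.577, -0, 1.279, -0.15], TCP at [0.249, -0.627, 0.231] pointing down, gripper open.
Joint ranges: [-2.77, 2.77], [-0.9, 2.22], [0.21, 2.48], [-1.53, 4.67], [0.24, 2.81], [-2.84, 2.84]. Speed limits (rad/s): [2.79, 2.79, 3.14, 3.14, 3.14, 3.14].

## Interface

Orientations are given as a unit quaternion [x, y, z, w].
In Python, from plant import ctrl gives the robot as it stands.
- The arm moves only by the tool carry_out, never from a script. Its argument "deltas" is one flat list of numbers, 6 for each row, row after row: the shift along the tool's x, y, z in m, then the turn, a rotation vector about the tool's x, y, z in rad. A call has 1 to 5 rows; each row is the pose to reach, as a shift and turn from the pose commanded when the call began, along the tool's axes at that moment; what a row does not reach only later rows make up. A row lasts 1/8 s, in which the tool goes at most 62.5 mm and 10.7 degrees, less where a joint would pass 70% of its speed; a pose out of reach is approached as far as the arm can. A call with a gripper value outside its range is refused whole. "grip" is the opening in per cent of the stroke, from 0 (shut) to 100 (fully open), set as the call begins (left out, the last holds). The fingers move at their own pace and stop on an object; "grip_force" is the grip in N (left out, the last holds). Time passes only in rows, so rows that repeat a pose let the fingers close. It gives the time, the measured TCP pose, the force, the opening and the grip force at its end, in the units of the state.
- ctrl.get_state(): the state, without advancing time (a new reading comes with each control period).
- ctrl.read_camera(name): name is "scene" or "top" or "wrist"; returns (picture, depth): 420x560x3 uint8, red, green, blue; 420x560 float32, m along the optical axis (not along the pixel's ray), 0 where there is no reading.
- ctrl.camera_model(name): a dict with "intrinsics" (3x3 intrinsics, pixels), "extrinsics" (4x4, takes a point from world to camera coordinates); the wrist camera has in their place "hand_eye" (4x4, takes a point from camera to tool coordinates, whose origin is the TCP and whose axes are the flange's). Camera axes: x right, y down, z forward; pixel columns grow to the right and rows downward; lengths in m; the calibration is good to about 2 mm. The wrist camera is an equidistant fisheye: a pixel r from the principal point sees the ray r / f radians off the axis. A picture is of the moment at which its call begins: read the wrist's pose just before it. camera_model takes no time and is no camera call.
- ctrl.sign_off(): hands the job in; it is judged then, once.
Trained networks look in the newest picture that a camera, given by its name, has taken for a name from the list of things; names that differ only in an ending like _2 or _b are one class to them, and where a whole thing is asked for, a point or a joint stands for the part that bears it (a point fixed in the world has none). Each returns a list of dicts, best first, with "score" (0 to 1); they miss things now and then, are a little off and sometimes report something else, mostly with a low value. They report only what shows in the picture. A call takes as long as a camera call. They do not tell look-alikes from the thing itself.
- ctrl.find_in(camera, query): "uv" ([column, row] in pixels, amid what is visible of it).
The state is a dict: "time": time; "qpos": joint angles; "dq": joint speeds; "joint_efforts": joint torques, N m; "eef_pos": TCP position; "tcp_rot": TCP orientation; "contact_force": force on the tool from outside, world axes, zero at the start; "wrist_torque": the same for the moment, N m; "opening": opening from 0.0 (shut) to 1.0 (fully open); "finger_force": force on a finger pad.
Only numpy, scipy, OpenCV 4.12 (cv2) and the standard library are available. Lean on these libraries where they do the work, as an engineer would, in place of code of your own. Each camera call takes 0.05 s, during which the arm holds its last target. There are 200 camera calls.

## Working session

There is one attempt and no reset: what is moved stays moved. The work goes in short steps, Python scripts to look and compute and a tool call to move; the robot and the scene stay as the last step left them, time stands still between calls to the robot, and variables do not carry over. Pictures are saved under pics/ and viewed, at most 10 in all, crops included, and the job is handed in when it is done.

Besides the shell and the picture viewer there is one more tool, called as name(argument=value, ...) on one line, values as JSON. carry_out: Moves the arm, as the interface text tells. Its arguments: {"type":"object","properties":{"deltas":{"type":"array"},"grip":{"type":"number"},"grip_force":{"type":"number"}},"required":["deltas"]}

```bash
mkdir -p pics; ls; cat > h.py <<'E'
import numpy as np, cv2
from scipy.spatial.transform import Rotation as R
from plant import ctrl
def shot(n,save=None):
    im,d=ctrl.read_camera(n)
    if save: cv2.imwrite('pics/'+save,im[:,:,::-1])
    return im,d
def unproj(n,uv,d):
    m=ctrl.camera_model(n);K=np.array(m['intrinsics']);E=np.linalg.inv(np.array(m['extrinsics']))
    uv=np.atleast_2d(uv).astype(float);d=np.atleast_1d(d)
    p=np.c_[(uv[:,0]-K[0,2])/K[0,0]*d,(uv[:,1]-K[1,2])/K[1,1]*d,d]
    return p@E[:3,:3].T+E[:3,3]
def cloud(n,d):
    v,u=np.mgrid[:d.shape[0],:d.shape[1]]
    return unproj(n,np.c_[u.ravel(),v.ravel()],d.ravel()).reshape(d.shape+(3,))
E
python3 - <<'E'
from h import *
for c in ('scene','top'):
    im,d=shot(c,c+'0.png'); P=cloud(c,d); np.savez(c+'0.npz',im=im,d=d,P=P)
    for q in ['nut_center','nut_wings','wing_end','wheel_center','spindle_tip','dish_in','basin_in','jar_mid']:
        for r in ctrl.find_in(c,q)[:3]:
            u,v=map(int,np.round(r['uv'])); print(c,q,(u,v),round(r['score'],2),P[v,u].round(3))
print(ctrl.camera_model('wrist'))
print(ctrl.get_state())
E
```

```text
pics
scene nut_center (208, 170) 0.62 [ 0.558 -0.247  0.163]
scene nut_wings (209, 171) 0.71 [ 0.556 -0.246  0.159]
scene wing_end (205, 171) 0.96 [ 0.563 -0.255  0.155]
scene wing_end (192, 157) 0.67 [ 0.516 -0.421  0.03 ]
scene wheel_center (315, 127) 0.87 [ 0.169 -0.284  0.045]
scene wheel_center (253, 128) 0.76 [ 0.304 -0.413  0.023]
scene wheel_center (198, 192) 0.63 [ 0.595 -0.25   0.102]
scene spindle_tip (192, 215) 0.88 [ 0.644 -0.201  0.099]
scene dish_in (287, 236) 0.96 [ 0.459 -0.059  0.001]
scene dish_in (318, 372) 0.39 [0.629 0.256 0.008]
scene basin_in (317, 373) 0.62 [0.631 0.255 0.003]
scene jar_mid (253, 274) 0.82 [0.62  0.014 0.087]
top nut_center (350, 162) 0.57 [ 0.564 -0.276  0.144]
top nut_wings (349, 163) 0.91 [ 0.561 -0.273  0.144]
top nut_wings (404, 191) 0.52 [ 0.501 -0.446  0.029]
top wing_end (347, 166) 0.86 [ 0.548 -0.264  0.17 ]
top wheel_center (399, 265) 0.97 [ 0.289 -0.432  0.001]
top wheel_center (342, 154) 0.77 [ 0.594 -0.26   0.107]
top wheel_center (353, 300) 0.68 [ 0.19  -0.296  0.01 ]
top spindle_tip (331, 179) 0.68 [ 0.536 -0.236  0.037]
top di
[... 668 characters left out ...]
time': 0.9, 'qpos': array([-1.34299290e+00,  2.86259014e-01,  1.57667616e+00, -1.85651208e-05,
        1.27858275e+00, -1.50000685e-01]), 'dq': array([ 0.00052376, -0.00082179, -0.00146394,  0.00101718,  0.0019984 ,
       -0.00099624]), 'joint_efforts': array([-1.12744532e-03, -4.05962276e+01, -2.92947561e+01, -2.45882829e-04,
        4.79674272e-04,  5.48808529e-06]), 'eef_pos': array([ 0.24901718, -0.62738801,  0.23136515]), 'tcp_rot': array([ 9.82210497e-01,  1.87783222e-01, -7.42918910e-06,  3.76840286e-05]), 'contact_force': array([ 1.00918248,  0.38160066, -0.50338102]), 'wrist_torque': array([-0.01306265, -0.0090224 ,  0.02702673]), 'finger_force': 0.0, 'opening': 0.9952860363580629}
```

View pics/scene0.png

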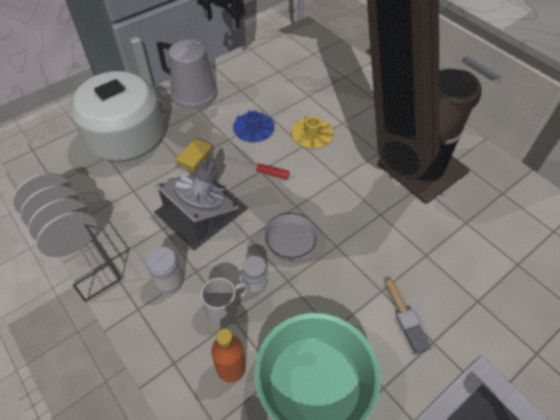

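View pics/top0.png

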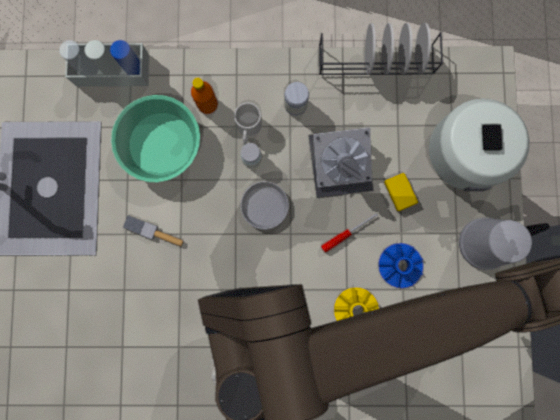

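The scene shows the grey wheel and nut on the bracket at (200,185); the top view has it at (345,158). The look-alikes are the blue wheel, scene (254,125) / top (401,266), and the yellow wheel, scene (313,131) / top (356,308). I choose the grey one on the bracket. The dish is at scene (290,237), the basin at (317,373), and the jar at (255,272). Next comes one close crop, with a fit of the axis.

```bash
python3 - <<'E'
from h import *
a=np.load('scene0.npz');b=np.load('top0.npz')
c1=cv2.resize(a['im'][125:255,145:260],None,fx=3.4,fy=3.4,interpolation=cv2.INTER_CUBIC)
c2=cv2.resize(b['im'][115:215,295:405],None,fx=3.55,fy=3.55,interpolation=cv2.INTER_CUBIC)
H=max(c1.shape[0],c2.shape[0]); pad=lambda c:np.vstack([c,np.zeros((H-c.shape[0],c.shape[1],3),np.uint8)])
cv2.imwrite('pics/crop1.png',np.hstack([pad(c1),pad(c2)])[:,:,::-1])
for n,f,(v0,v1,u0,u1) in (('scene',a,(125,255,145,260)),('top',b,(115,215,295,405))):
    P=f['P'][v0:v1,u0:u1].reshape(-1,3); d=f['d'][v0:v1,u0:u1].ravel(); P=P[d>0]
    m=(P[:,2]>0.02)&(P[:,2]<.3)&(P[:,0]>.45)&(P[:,0]<.72); Q=P[m]; print(n,len(Q),Q.min(0),Q.max(0))
    np.save(n+'_fan.npy',Q)
    # ransac plane
    rng=np.random.default_rng(0);best=(0,)
    for _ in range(3000):
        s=Q[rng.choice(len(Q),3,False)];nn=np.cross(s[1]-s[0],s[2]-s[0]);nn/=np.linalg.norm(nn)+1e-12
        if abs(nn[2])<.6: continue
        k=np.abs((Q-s[0])@nn)<.004
        if k.sum()>best[0]: best=(k.sum(),k)
    S=Q[best[1]];c=S.mean(0);nn=np.linalg.svd(S-c)[2][2];nn*=np.sign(nn[2]);print('plane',len(S),c.round(4),nn.round(3))
    t=(Q-c)@nn; print('heights', np.histogram(t,bins=np.arange(-.06,.16,.01)))
    hi=Q[(t>.06)]; print('high',len(hi),hi.mean(0).round(4), hi.max(0))
# top basin, dish, jar centers
for n,f in (('scene',a),('top',b)):
    P=f['P'].reshape(-1,3);im=f['im'].reshape(-1,3).astype(int)
    g=(im[:,1]-im[:,0]>40)&(P[:,2]>.06)&(P[:,2]<.1)&(P[:,1]>.05)
    Q=P[g]; print(n,'basin rim',len(Q),(Q.min(0)+Q.max(0))/2)
    d=(np.hypot(P[:,0]-.465,P[:,1]+.05)<.1)&(P[:,2]>.016)&(P[:,2]<.035); Q=P[d]
    A=np.c_[2*Q[:,:2],np.ones(len(Q))];s=np.linalg.lstsq(A,(Q[:,:2]**2).sum(1),rcond=None)[0];print('dish',len(Q),s[:2],np.sqrt(s[2]+s[0]**2+s[1]**2),(Q.min(0)+Q.max(0))/2)
    d=(np.hypot(P[:,0]-.6,P[:,1]-.005)<.06)&(P[:,2]>.075)&(P[:,2]<.1); Q=P[d];print('jar',len(Q),(Q.min(0)+Q.max(0))/2)
E
```

```text
scene 3931 [ 0.45009013 -0.57234651  0.02000877] [ 0.66763187 -0.17882724  0.18017095]
plane 1099 [ 0.6058 -0.2629  0.075 ] [-0.489 -0.044  0.871]
heights (array([ 53,  76,  67,  87,  78, 624, 695, 798, 483, 238, 145,  83,  77,
        75, 157,  38,  31,  67,  18,   0,   0]), array([-6.00000000e-02, -5.00000000e-02, -4.00000000e-02, -3.00000000e-02,
       -2.00000000e-02, -1.00000000e-02,  1.38777878e-17,  1.00000000e-02,
        2.00000000e-02,  3.00000000e-02,  4.00000000e-02,  5.00000000e-02,
        6.00000000e-02,  7.00000000e-02,  8.00000000e-02,  9.00000000e-02,
        1.00000000e-01,  1.10000000e-01,  1.20000000e-01,  1.30000000e-01,
        1.40000000e-01,  1.50000000e-01]))
high 463 [ 0.5532 -0.2632  0.1471] [ 0.58822055 -0.2395935   0.18017095]
top 3503 [ 0.45147215 -0.44947317  0.02004376] [ 0.67193121 -0.18317002  0.18216879]
plane 1179 [ 0.6008 -0.2736  0.0709] [-0.488 -0.059  0.871]
heights (array([  0,   0,   0,   0,   0, 832, 774, 955, 365, 112,  64,   8,  26,
        24, 157,  48,  25,  69,  44,   0,   0]), array([-6.00000000e-02, -5.00000000e-02, -4.00000000e-02, -3.00000000e-02,
       -2.00000000e-02, -1.00000000e-02,  1.38777878e-17,  1.00000000e-02,
        2.00000000e-02,  3.00000000e-02,  4.00000000e-02,  5.00000000e-02,
        6.00000000e-02,  7.00000000e-02,  8.00000000e-02,  9.00000000e-02,
        1.00000000e-01,  1.10000000e-01,  1.20000000e-01,  1.30000000e-01,
        1.40000000e-01,  1.50000000e-01]))
high 393 [ 0.5486 -0.2721  0.1512] [ 0.5830556  -0.24497939  0.18216879]
scene basin rim 1696 [0.64731468 0.26583184 0.07194353]
dish 363 [ 0.46175678 -0.04038885] 0.06673410531160857 [ 0.46147585 -0.04146875  0.02276689]
jar 410 [ 0.6190394  -0.00324343  0.08227766]
top basin rim 1168 [0.64985838 0.2659386  0.07344747]
dish 318 [ 0.46343153 -0.0431413 ] 0.06615929267695375 [ 0.46402205 -0.04327539  0.02486182]
jar 292 [ 0.61890724 -0.00442398  0.08569785]
```

View pics/crop1.png

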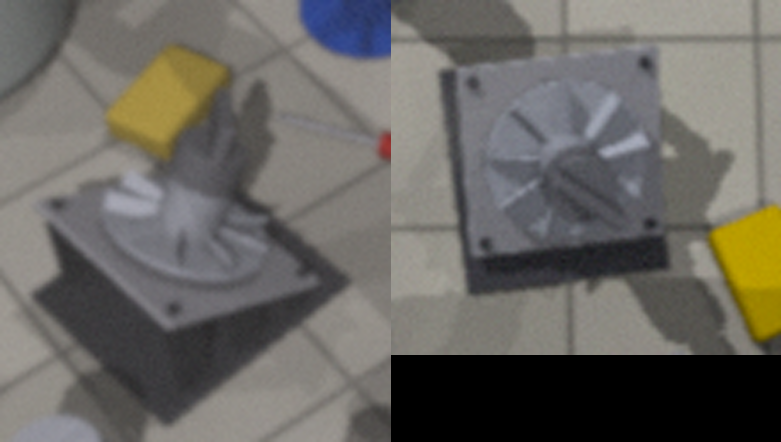

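The crop shows the grey wing nut on the slanting spindle. In the right half, its bar runs from about (555,165) to (635,225). I'll refine the axis from the clouds and compute the pre-grasp pose.

```bash
cat >> h.py <<'E'
def pose():
    s=ctrl.get_state();return np.array(s['eef_pos']),R.from_quat(s['tcp_rot'])
def delta(p,r,verbose=True):
    p0,r0=pose();d=np.r_[r0.inv().apply(p-p0),(r0.inv()*r).as_rotvec()]
    print('delta',d.round(4).tolist(),'dist',np.linalg.norm(d[:3]).round(3),'ang',np.degrees(np.linalg.norm(d[3:])).round(1));return d
def frame(zt,xdir):
    z=zt/np.linalg.norm(zt);x=xdir-z*(z@xdir);x/=np.linalg.norm(x);return R.from_matrix(np.c_[x,np.cross(z,x),z])
YAW=np.radians(6.5)
def setyaw(y):
    xs=np.array([np.cos(y),np.sin(y),0]);n=-.5*xs+np.array([0,0,np.sqrt(.75)])
    ex=np.sqrt(.75)*xs+np.array([0,0,.5]); ey=np.cross(n,ex); return n,ex,ey
E
python3 - <<'E'
from h import *
n,ex,ey=setyaw(YAW); B=np.c_[ex,ey,n]
for c in ('scene','top'):
    Q=np.load(c+'_fan.npy');Q=Q[(Q[:,1]>-.36)];L=(Q-[.6,-.265,.075])@B
    for lo,hi in ((.095,.12),(.11,.14)):
        S=L[(L[:,2]>lo)&(L[:,2]<hi)&(np.abs(L[:,:2]).max(1)<.06)];m=S.mean(0);w,V=np.linalg.eigh(np.cov(S[:,:2].T));v=V[:,1]
        print(c,lo,len(S),m.round(4),'zmax',S[:,2].max().round(4),'mid',((S.min(0)+S.max(0))/2).round(4),'ang',np.degrees(np.arctan2(v[1],v[0])).round(1),w)
    # nut body t .07-.1 ; wheel edge
    S=L[(L[:,2]>.065)&(L[:,2]<.09)&(np.abs(L[:,:2]).max(1)<.06)]
    print('body',len(S),S.min(0),S.max(0))
tip=np.array([.6,-.265,.075])
E
```

```text
scene 0.095 128 [-0.0069  0.006   0.1099] zmax 0.1192 mid [-0.0135 -0.0005  0.1072] ang 52.2 [1.33508807e-05 4.42121050e-04]
scene 0.11 74 [-0.01    0.0034  0.1156] zmax 0.1192 mid [-0.0142  0.0002  0.1147] ang 50.0 [1.20576341e-05 4.07204851e-04]
body 257 [-0.04165003 -0.02687786  0.06524994] [0.01498996 0.02832411 0.08991271]
top 0.095 139 [-0.0091 -0.0011  0.1125] zmax 0.12 mid [-0.012  -0.0021  0.1079] ang 50.2 [1.39787250e-05 3.83381945e-04]
top 0.11 108 [-0.0109 -0.0021  0.1158] zmax 0.121 mid [-0.0109 -0.0022  0.1156] ang 50.0 [1.26164641e-05 3.43479573e-04]
body 219 [-0.03943519 -0.02762351  0.06526341] [0.01501005 0.02465985 0.0897697 ]
```

```bash
cat >> h.py <<'E'
N,EX,EY=setyaw(YAW);B=np.c_[EX,EY,N];O=np.array([.6,-.265,.075])+B@[-.012,-.001,0]
def wing(phi): return np.cos(np.radians(phi))*EX+np.sin(np.radians(phi))*EY
E
python3 - <<'E'
from h import *
print(O+N*.2)
delta(O+N*.2,frame(-N,wing(51)))
E
```

```text
[ 0.49043052 -0.27849034  0.24220508]
delta [0.3531, -0.2352, -0.0109, -0.2903, 0.4459, -0.6112] dist 0.424 ang 46.4
```

carry_out(deltas=[0.06,-0.04,-0.03,-0.05,0.07,-0.1,0.12,-0.08,-0.04,-0.1,0.15,-0.2,0.18,-0.12,-0.04,-0.15,0.22,-0.3,0.24,-0.16,-0.03,-0.2,0.3,-0.42,0.3,-0.2,-0.02,-0.25,0.38,-0.52], grip=100)

```text
time: 1.52
eef_pos: [0.4241, -0.3742, 0.2585]
tcp_rot: [0.875, 0.428, 0.207, 0.087]
contact_force: [-0.1, 0.5, 0.5]
opening: 1.0
finger_force: 0.0
```

```bash
python3 - <<'E'
from h import *
print(ctrl.get_state()['qpos'])
delta(O+N*.2,frame(-N,wing(51)))
E
```

```text
[-1.08496964 -0.1226063   2.00919868  0.46325207  1.10187753 -0.60494311]
delta [0.1068, -0.0171, 0.0461, -0.0369, 0.065, -0.0867] dist 0.118 ang 6.6
```

carry_out(deltas=[0.05,-0.01,0.02,-0.02,0.03,-0.04,0.107,-0.017,0.046,-0.037,0.065,-0.087,0.107,-0.017,0.046,-0.037,0.065,-0.087,0.107,-0.017,0.046,-0.037,0.065,-0.087])

```text
time: 2.02
eef_pos: [0.4899, -0.2803, 0.2419]
tcp_rot: [0.848, 0.464, 0.238, 0.097]
contact_force: [-0.6, -0.2, -0.4]
opening: 1.001
finger_force: 0.0
```

```bash
cat >> h.py <<'E'
def wcloud(save=None):
    p,r=pose();im,d=shot('wrist',save);m=ctrl.camera_model('wrist');K=np.array(m['intrinsics']);H=np.array(m['hand_eye'])
    v,u=np.mgrid[:420,:560];x=u-K[0,2];y=v-K[1,2];rr=np.hypot(x,y)+1e-9;th=rr/K[0,0];s=np.tan(np.minimum(th,1.4))/rr
    C=np.stack([x*s*d,y*s*d,d],-1)@H[:3,:3].T+H[:3,3]
    C=r.apply(C.reshape(-1,3)).reshape(420,560,3)+p; C[d<=0]=np.nan
    return im,d,C
E
python3 - <<'E'
from h import *
p,r=pose();print(ctrl.get_state()['qpos'].round(3));delta(O+N*.2,frame(-N,wing(51)))
im,d,C=wcloud('w1.png');np.savez('w1.npz',im=im,d=d,C=C)
for q in ('nut_wings','wing_end','wheel_center'):
    print(q,[(np.round(x['uv']),round(x['score'],2)) for x in ctrl.find_in('wrist',q)[:2]])
L=((C-O)@B);L=L[np.isfinite(L[...,0])]
S0=L[(np.hypot(L[:,0],L[:,1])<.05)&(L[:,2]>.04)&(L[:,2]<.15)];print('zhist',np.histogram(S0[:,2],bins=np.arange(.04,.15,.005)))
for lo in (.1,.11):
    S=S0[S0[:,2]>lo];w,V=np.linalg.eigh(np.cov(S[:,:2].T));v=V[:,1];print(len(S),S.mean(0).round(4),((S.min(0)+S.max(0))/2).round(4),np.percentile(S[:,2],95),np.degrees(np.arctan2(v[1],v[0])))
    rc=cv2.minAreaRect((S[:,:2]*1000).astype(np.float32));print(rc)
E
```

```text
[-0.892 -0.158  2.086  0.528  0.985 -0.568]
delta [0.0018, -0.0005, 0.0001, -0.0028, 0.0022, -0.0028] dist 0.002 ang 0.3
nut_wings [(array([274., 201.]), 0.98)]
wing_end [(array([273., 202.]), 0.65)]
wheel_center [(array([278., 165.]), 0.79), (array([  3., 366.]), 0.38)]
zhist (array([   1,    0,    0,   18,   24,   24,   22,   35, 2132,   30,   13,
         15,   15,   15,  625,  754,    0,    0,    0,    0,    0]), array([0.04 , 0.045, 0.05 , 0.055, 0.06 , 0.065, 0.07 , 0.075, 0.08 ,
       0.085, 0.09 , 0.095, 0.1  , 0.105, 0.11 , 0.115, 0.12 , 0.125,
       0.13 , 0.135, 0.14 , 0.145]))
1409 [-0.0005  0.002   0.1147] [-0.002   0.0004  0.1088] 0.11626098180349002 50.26457059442116
((-1.880422592163086, 0.10491180419921875), (65.07516479492188, 11.774452209472656), 50.59257125854492)
1379 [-0.0009  0.0015  0.115 ] [-0.002   0.0004  0.1138] 0.11627441230904613 50.22622526564211
((-1.9100475311279297, 0.029626846313476562), (64.93775939941406, 11.67916202545166), 50.4594612121582)
```

View pics/w1.png

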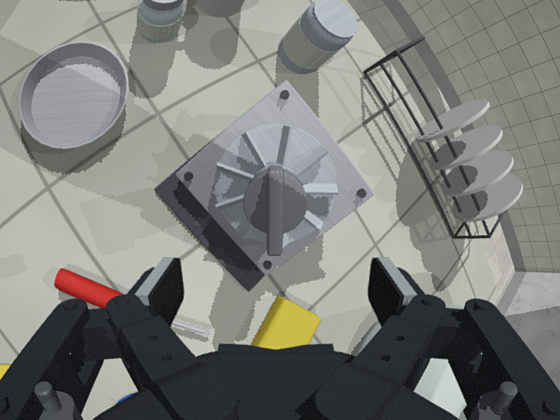

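The wrist view shows the nut's bar vertical at (275,210), between the fingers, with the grey wheel below it. The axis estimate is confirmed to within 2 mm, so I can descend and grip.

```bash
sed -i 's/\[-.012,-.001,0\]/[-.0135,-.0006,-.0035]/' h.py; python3 - <<'E'
from h import *
z=np.load('w1.npz');C=z['C'];L=((C-O)@B);L=L[np.isfinite(L[...,0])]
S=L[(np.abs(L[:,:2]).max(1)<.09)&(L[:,2]<.02)&(L[:,2]>-.03)];print(np.histogram(S[:,2],bins=np.arange(-.03,.02,.004)))
h,e=np.histogram(S[:,2],bins=np.arange(-.03,.02,.003));k=e[h.argmax()];S=S[np.abs(S[:,2]-k-.0015)<.005];c=S.mean(0);print('plate normal local',np.linalg.svd(S-c,full_matrices=False)[2][2],c)
S=L[(np.hypot(L[:,0],L[:,1])<.03)&(L[:,2]>.075)&(L[:,2]<.085)];c=S.mean(0);print('body',len(S),c,S.min(0),S.max(0))
delta(O+N*.088,frame(-N,wing(50.4)))
E
```

```text
(array([  53,   32,  364,   35,    9,    3,  825, 7432,  228,    0, 2859,
       3272]), array([-0.03 , -0.026, -0.022, -0.018, -0.014, -0.01 , -0.006, -0.002,
        0.002,  0.006,  0.01 ,  0.014,  0.018]))
plate normal local [-1.06186600e-04  1.79603813e-03 -9.99998381e-01] [ 0.00708301  0.00891555 -0.00092353]
body 75 [0.01094699 0.0123861  0.08149023] [-0.02586444 -0.01568805  0.07514021] [0.02617584 0.02698558 0.08497407]
delta [0.0027, -0.0021, 0.116, -0.002, 0.0028, 0.0055] dist 0.116 ang 0.4
```

carry_out(deltas=[0.003,-0.002,0.05,-0.002,0.003,0.005,0.003,-0.002,0.1,-0.002,0.003,0.005,0.003,-0.002,0.112,-0.002,0.003,0.005,0.003,-0.002,0.112,-0.002,0.003,0.005], grip=45)

```text
time: 2.72
eef_pos: [0.5448, -0.2706, 0.1443]
tcp_rot: [0.849, 0.461, 0.24, 0.096]
contact_force: [0.3, -0.9, 0.4]
opening: 0.448
finger_force: 0.0
```

carry_out(deltas=[0,0,0,0,0,0,0,0,0,0,0,0,0,0,0,0,0,0,0,0,0,0,0,0,0,0,0,0,0,0], grip=0, grip_force=70)

```text
time: 3.35
eef_pos: [0.5454, -0.2714, 0.1471]
tcp_rot: [0.848, 0.461, 0.241, 0.098]
contact_force: [-5.2, 0.1, 6.5]
opening: 0.128
finger_force: 69.3
```

```bash
python3 - <<'E'
from h import *
print((pose()[0]-O)@B, ctrl.get_state()['opening'],ctrl.get_state()['finger_force']);delta(O+N*.091,frame(-N,wing(50.4)))
E
```

```text
[0.00197326 0.00039294 0.09341104] 0.1276234549574224 69.33327555656433
delta [-0.0016, -0.0013, 0.0024, 0.0024, -0.0004, 0.0032] dist 0.003 ang 0.2
```

carry_out(deltas=[0,0,-0.001,0,0,0.1,0,0,-0.002,0,0,0.25,0,0,-0.003,0,0,0.4,0,0,-0.004,0,0,0.55,0,0,-0.0045,0,0,0.7])

```text
time: 3.98
eef_pos: [0.5438, -0.2715, 0.1498]
tcp_rot: [0.955, 0.139, 0.26, 0.009]
contact_force: [5.9, -1.6, -3.1]
opening: 0.123
finger_force: 68.1
```

```bash
cat >> h.py <<'E'
def rep():
    p,r=pose();s=ctrl.get_state();x=r.as_matrix()[:,0]
    print('loc',((p-O)@B).round(4),'phi',np.degrees(np.arctan2(x@EY,x@EX)).round(1),'tilt',np.degrees(np.arccos(-r.as_matrix()[:,2]@N)).round(2),'F',np.round(s['contact_force'],1),'T',np.round(s['wrist_torque'],2),'op',round(s['opening'],3),'ff',round(s['finger_force'],1),'t',s['time'],'q',s['qpos'].round(2))
E
python3 -c "
from h import *
rep()"
```

```text
loc [0.0019 0.0005 0.0966] phi 10.1 tilt 0.23 F [ 5.9 -1.6 -3.1] T [-0.38 -0.48 -0.12] op 0.123 ff 68.1 t 3.975 q [-0.8   0.05  2.08  0.6   0.77  0.1 ]
```

carry_out(deltas=[0,0,-0.0005,0,0,0.17,0,0,-0.001,0,0,0.34,0,0,-0.0015,0,0,0.51,0,0,-0.002,0,0,0.68,0,0,-0.0025,0,0,0.84])

```text
time: 4.6
eef_pos: [0.5428, -0.2737, 0.1527]
tcp_rot: [0.929, -0.263, 0.243, -0.095]
contact_force: [1.9, -5.7, -0.8]
opening: 0.122
finger_force: 68.9
```

carry_out(deltas=[0,0,0,0,0,0.1,0,0,0,0,0,0.155,0,0,0,0,0,0.155])

```text
time: 4.97
eef_pos: [0.5426, -0.274, 0.1529]
tcp_rot: [0.907, -0.332, 0.235, -0.113]
contact_force: [1.4, -4.9, -0.7]
opening: 0.126
finger_force: 69.1
```

```bash
python3 -c "
from h import *
rep()"
```

```text
loc [ 0.0022 -0.0019  0.1   ] phi -46.6 tilt 0.51 F [ 1.4 -4.9 -0.7] T [-1.01 -0.04 -0.56] op 0.126 ff 69.1 t 4.975 q [-0.8   0.04  2.08  0.6   0.77  1.09]
```

carry_out(deltas=[0,0,-0.008,0,0,0,0,0,-0.02,0,0,0,0,0,-0.04,0,0,0,0,0,-0.07,0,0,0,0,0,-0.1,0,0,0])

```text
time: 5.6
eef_pos: [0.4908, -0.2757, 0.2375]
tcp_rot: [0.908, -0.331, 0.23, -0.117]
contact_force: [0.8, -0.2, -1.2]
opening: 0.125
finger_force: 69.1
```

```bash
python3 - <<'E'
from h import *
rep()
p,r=pose();print(p)
x=r.as_matrix()[:,0];print('x',x)
# upright pose over dish
D=np.array([.463,-.0425,0])
rr=R.align_vectors([[0,0,-1]],[r.as_matrix()[:,2]])[0]*r
delta(D+[0,0,.16],rr)
im,d,C=wcloud('w2.png')
E
```

```text
loc [-0.0002  0.0023  0.1991] phi -46.6 tilt 0.19 F [ 0.8 -0.2 -1.2] T [-0.06  0.35  0.01] op 0.125 ff 69.1 t 5.6 q [-0.89 -0.16  2.1   0.53  0.98  1.13]
[ 0.49084888 -0.27574014  0.2375453 ]
x [ 0.67487143 -0.65449014  0.34086832]
delta [-0.1979, -0.1323, 0.0673, -0.3816, -0.3569, 0.0] dist 0.247 ang 29.9
```

View pics/w2.png

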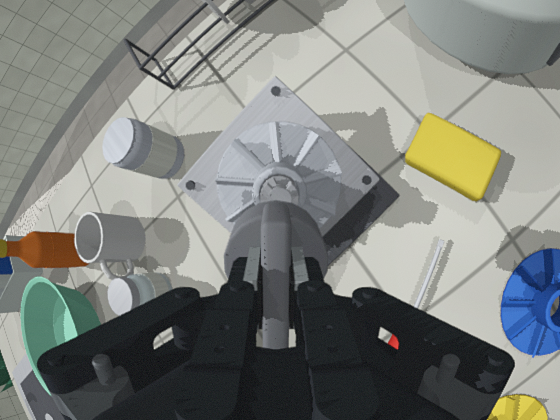

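The wrist view shows the nut held between the fingers at (275,270), with the bare spindle at (280,185). Next, swing it upright over the dish.

carry_out(deltas=[-0.03,-0.02,-0.02,-0.05,-0.05,0,-0.08,-0.05,0.0,-0.13,-0.12,0,-0.13,-0.085,0.02,-0.24,-0.22,0,-0.18,-0.12,0.05,-0.34,-0.32,0,-0.198,-0.132,0.067,-0.382,-0.357,0])

```text
time: 6.28
eef_pos: [0.4634, -0.0403, 0.1584]
tcp_rot: [0.94, -0.341, -0.001, 0.001]
contact_force: [0.6, -1.4, -1.8]
opening: 0.121
finger_force: 69.2
```

carry_out(deltas=[0,0,0,0,0,0,0,0,0,0,0,0])

```text
time: 6.52
eef_pos: [0.4639, -0.0436, 0.1596]
tcp_rot: [0.939, -0.343, 0.001, 0.0]
contact_force: [-0.4, -0.4, -1.8]
opening: 0.122
finger_force: 69.3
```

```bash
python3 - <<'E'
from h import *
rep()
p,r=pose();print(p)
im,d,C=wcloud('w3.png');np.savez('w3.npz',im=im,d=d,C=C)
print(ctrl.find_in('wrist','dish_in')[:2])
P=C.reshape(-1,3);P=P[np.isfinite(P[:,0])]
k=(np.hypot(P[:,0]-.463,P[:,1]+.0425)<.09)&(P[:,2]>.019)&(P[:,2]<.03);Q=P[k]
A=np.c_[2*Q[:,:2],np.ones(len(Q))];s=np.linalg.lstsq(A,(Q[:,:2]**2).sum(1),rcond=None)[0];print('dish',len(Q),s[:2],np.sqrt(s[2]+s[0]**2+s[1]**2))
L=r.inv().apply(P-p);k=(np.abs(L[:,0])<.04)&(np.abs(L[:,1])<.03)&(L[:,2]>-.04)&(L[:,2]<.06);print('nut in tool',np.histogram(L[k][:,2],bins=np.arange(-.04,.06,.005)))
z=np.array([0,0,-1.]);rr=R.align_vectors([z],[r.as_matrix()[:,2]])[0]*r
delta(np.array([*s[:2],.042]),rr)
E
```

```text
loc [-0.0396  0.236   0.1319] phi -50.6 tilt 29.93 F [-0.4 -0.4 -1.8] T [-0.02 -0.02  0.03] op 0.122 ff 69.3 t 6.525 q [-0.31 -0.11  2.14 -0.    1.11  1.96]
[ 0.46385421 -0.04356057  0.15962986]
[{'uv': [274.9, 179.1], 'score': 0.77}]
dish 1854 [ 0.46237772 -0.04151265] 0.06710676877579014
nut in tool (array([ 691,  270, 2457, 1817,  370,  332,  283,  116,   63, 2319,  166,
        146,  127,  138,  145,    2,    0,    0,    0]), array([-4.00000000e-02, -3.50000000e-02, -3.00000000e-02, -2.50000000e-02,
       -2.00000000e-02, -1.50000000e-02, -1.00000000e-02, -5.00000000e-03,
       -2.08166817e-17,  5.00000000e-03,  1.00000000e-02,  1.50000000e-02,
        2.00000000e-02,  2.50000000e-02,  3.00000000e-02,  3.50000000e-02,
        4.00000000e-02,  4.50000000e-02,  5.00000000e-02,  5.50000000e-02]))
delta [-0.0035, -0.001, 0.1183, -0.0003, -0.003, -0.0018] dist 0.118 ang 0.2
```

View pics/w3.png

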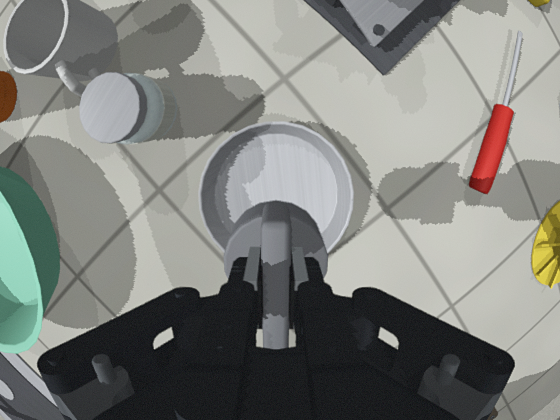

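The wrist view shows the nut above the dish at (275,180), upright. Its foot is about 37 mm beyond the TCP.

carry_out(deltas=[-0.003,-0.001,0.05,0,-0.003,0,-0.003,-0.001,0.095,0,-0.003,0,-0.003,-0.001,0.113,0,-0.003,0,-0.003,-0.001,0.116,0,-0.003,0,-0.003,-0.001,0.118,0,-0.003,0])

```text
time: 7.25
eef_pos: [0.4634, -0.0418, 0.0427]
tcp_rot: [0.939, -0.344, 0.001, -0.0]
contact_force: [-0.1, -0.2, -1.6]
opening: 0.127
finger_force: 69.2
```

carry_out(deltas=[0,0,0.0005,0,0,0,0,0,0.001,0,0,0])

```text
time: 7.5
eef_pos: [0.463, -0.041, 0.0414]
tcp_rot: [0.939, -0.343, 0.0, -0.0]
contact_force: [0.5, 0.4, -1.3]
opening: 0.12
finger_force: 69.2
```

carry_out(deltas=[0,0,0.001,0,0,0,0,0,0.002,0,0,0,0,0,0.002,0,0,0])

```text
time: 7.88
eef_pos: [0.4627, -0.0408, 0.0397]
tcp_rot: [0.939, -0.343, -0.001, -0.0]
contact_force: [-3.1, 0.2, 6.1]
opening: 0.125
finger_force: 70.4
```

The nut has touched the floor. Release and lift.

carry_out(deltas=[0,0,0,0,0,0,0,0,0,0,0,0,0,0,0,0,0,0,0,0,0,0,0,0], grip=45)

```text
time: 8.38
eef_pos: [0.4622, -0.0408, 0.0384]
tcp_rot: [0.939, -0.343, -0.001, -0.0]
contact_force: [-0.1, -0.3, 0.2]
opening: 0.452
finger_force: 0.0
```

carry_out(deltas=[0,0,-0.02,0,0,0,0,0,-0.06,0,0,0,0,0,-0.12,0,0,0,0,0,-0.16,0,0,0,0,0,-0.16,0,0,0])

```text
time: 9.0
eef_pos: [0.4649, -0.0416, 0.2028]
tcp_rot: [0.939, -0.343, 0.004, -0.0]
contact_force: [0.1, -1.3, 0.1]
opening: 0.449
finger_force: 0.0
```

```bash
python3 - <<'E'
from h import *
rep()
im,d,C=wcloud('w4.png')
P=C.reshape(-1,3);P=P[np.isfinite(P[:,0])];k=(np.hypot(P[:,0]-.463,P[:,1]+.0425)<.06)&(P[:,2]>.055)&(P[:,2]<.08);Q=P[k];print('nut top',len(Q),Q.mean(0) if len(Q) else '')
# pre-pose above spindle: grip axis any; choose tool x = wing(-30..50)
for ph in (0,-46,-20):
    print(ph);delta(O+N*.2,frame(-N,wing(ph)))
E
```

```text
loc [-0.0169  0.2378  0.1687] phi -50.5 tilt 29.62 F [ 0.1 -1.3  0.1] T [-0.01  0.04  0.03] op 0.449 ff 0.0 t 9.0 q [-0.31 -0.17  2.1   0.    1.2   1.96]
nut top 918 [ 0.46131346 -0.03880764  0.06456003]
0
delta [0.1737, 0.1635, -0.0382, 0.2125, 0.4921, -0.7943] dist 0.242 ang 54.9
-46
delta [0.1737, 0.1635, -0.0382, 0.3775, 0.36, -0.0101] dist 0.242 ang 29.9
-20
delta [0.1737, 0.1635, -0.0382, 0.2894, 0.4395, -0.4535] dist 0.242 ang 39.8
```

carry_out(deltas=[0.03,0.027,-0.02,0.036,0.08,-0.13,0.06,0.055,-0.03,0.07,0.165,-0.265,0.09,0.085,-0.04,0.106,0.245,-0.4,0.12,0.11,-0.04,0.14,0.33,-0.53,0.15,0.14,-0.04,0.177,0.41,-0.66], grip=100)

```text
time: 9.68
eef_pos: [0.486, -0.2378, 0.2358]
tcp_rot: [0.978, -0.023, 0.209, -0.015]
contact_force: [1.6, 0.4, -0.1]
opening: 1.002
finger_force: 0.0
```

```bash
python3 - <<'E'
from h import *
delta(O+N*.16,frame(-N,wing(0)))
E
```

```text
delta [0.0114, 0.0382, 0.0386, 0.0354, 0.0998, -0.1535] dist 0.055 ang 10.7
```

carry_out(deltas=[0.006,0.02,0.01,0.02,0.05,-0.08,0.011,0.038,0.03,0.035,0.1,-0.153,0.011,0.038,0.038,0.035,0.1,-0.153,0.011,0.038,0.038,0.035,0.1,-0.153])

```text
time: 10.18
eef_pos: [0.5101, -0.2739, 0.2042]
tcp_rot: [0.965, 0.052, 0.257, -0.015]
contact_force: [-0.0, 0.0, 0.5]
opening: 0.998
finger_force: 0.0
```

```bash
python3 - <<'E'
from h import *
rep()
im,d,C=wcloud('w5.png');L=((C-O)@B);L=L[np.isfinite(L[...,0])]
r=np.hypot(L[:,0],L[:,1]);S=L[(r<.045)&(L[:,2]>.0)&(L[:,2]<.12)];print(np.histogram(S[:,2],bins=np.arange(0,.12,.004)))
for lo,hi in ((.048,.064),(.074,.09)):
    T=S[(S[:,2]>lo)&(S[:,2]<hi)&(np.hypot(S[:,0],S[:,1])<.03)];print(lo,len(T),T.mean(0).round(4),((T.min(0)+T.max(0))/2).round(4),cv2.minEnclosingCircle((T[:,:2]*1000).astype(np.float32)))
delta(O+N*.05,frame(-N,wing(0)))
E
```

```text
loc [-0.0002  0.0019  0.1605] phi -0.3 tilt 0.19 F [-0.   0.   0.5] T [-0.05  0.22  0.  ] op 0.998 ff 0.0 t 10.175 q [-0.85 -0.09  2.09  0.55  0.9   0.31]
(array([   0,    0,   10, 2694,  393,  402,  738,   36,   49,   44,   46,
         71,  110,  276, 1204,  110,   59,   31,  226,  640,  321,    0,
          0,    0,    0,    0,    0,    0,    0]), array([0.   , 0.004, 0.008, 0.012, 0.016, 0.02 , 0.024, 0.028, 0.032,
       0.036, 0.04 , 0.044, 0.048, 0.052, 0.056, 0.06 , 0.064, 0.068,
       0.072, 0.076, 0.08 , 0.084, 0.088, 0.092, 0.096, 0.1  , 0.104,
       0.108, 0.112, 0.116]))
0.048 1700 [0.0044 0.0001 0.0566] [-0.0006 -0.0003  0.056 ] ((-0.7246947884559631, -0.18634077906608582), 25.10323715209961)
0.074 1155 [ 0.0005 -0.0002  0.0783] [-0.0002 -0.0004  0.078 ] ((-0.25519922375679016, -0.48108232021331787), 16.326557159423828)
delta [-0.0006, 0.0015, 0.1114, 0.0011, 0.0018, -0.0038] dist 0.111 ang 0.3
```

View pics/w5.png

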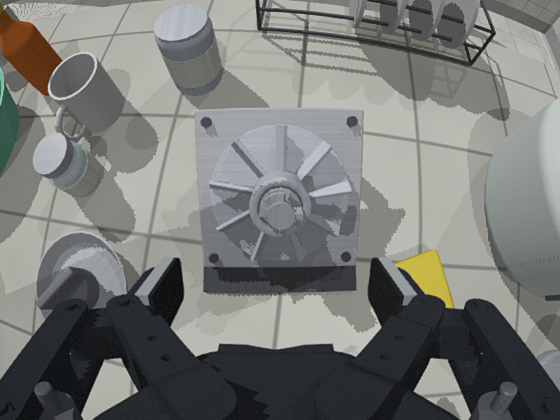

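The wrist view shows the wheel with its hub and spindle at (280,208), centred between the fingers. The nut lies in the dish at (75,280).

carry_out(deltas=[-0.001,0.002,0.05,0.001,0.002,-0.004,-0.001,0.002,0.1,0.001,0.002,-0.004,-0.001,0.002,0.125,0.001,0.002,-0.004,-0.001,0.002,0.13,0.001,0.002,-0.004,-0.001,0.002,0.13,0.001,0.002,-0.004], grip=90)

```text
time: 10.85
eef_pos: [0.5752, -0.2702, 0.0945]
tcp_rot: [0.964, 0.055, 0.26, -0.013]
contact_force: [-0.1, 0.0, -0.8]
opening: 0.903
finger_force: 0.0
```

carry_out(deltas=[0,0,0,0,0,0,0,0,0,0,0,0,0,0,0,0,0,0,0,0,0,0,0,0,0,0,0,0,0,0], grip=20, grip_force=70)

```text
time: 11.48
eef_pos: [0.5748, -0.2708, 0.0957]
tcp_rot: [0.964, 0.055, 0.26, -0.013]
contact_force: [-6.3, 3.0, 7.5]
opening: 0.568
finger_force: 70.4
```

```bash
python3 -c "
from h import *
rep()"
```

```text
loc [ 0.0016 -0.0023  0.0343] phi 0.1 tilt 0.24 F [-6.3  3.   7.5] T [0.29 0.53 0.17] op 0.568 ff 70.4 t 11.475 q [-0.75  0.18  2.04  0.67  0.67  0.22]
```

carry_out(deltas=[0,0,-0.008,0,0,0,0,0,-0.025,0,0,0,0,0,-0.05,0,0,0,0,0,-0.08,0,0,0,0,0,-0.1,0,0,0])

```text
time: 12.1
eef_pos: [0.5238, -0.276, 0.1812]
tcp_rot: [0.964, 0.055, 0.259, -0.013]
contact_force: [0.1, -0.7, -3.3]
opening: 0.564
finger_force: 74.5
```

carry_out(deltas=[0,0,-0.015,0,0,0,0,0,-0.02,0,0,0])

```text
time: 12.35
eef_pos: [0.5144, -0.2772, 0.198]
tcp_rot: [0.964, 0.055, 0.26, -0.013]
contact_force: [-0.1, 0.6, -2.7]
opening: 0.563
finger_force: 74.5
```

```bash
python3 - <<'E'
from h import *
rep()
im,d,C=wcloud('w6.png')
p,r=pose();P=C.reshape(-1,3);P=P[np.isfinite(P[:,0])];L=r.inv().apply(P-p);rad=np.hypot(L[:,0],L[:,1])
D=L[(rad<.066)&(rad>.03)&(L[:,2]>.005)&(L[:,2]<.06)];print(np.histogram(D[:,2],bins=np.arange(.005,.06,.003)))
h,e=np.histogram(D[:,2],bins=np.arange(.005,.06,.003));k=e[h.argmax()]+.0015;S=D[np.abs(D[:,2]-k)<.004];c=S.mean(0);nn=np.linalg.svd(S-c,full_matrices=False)[2][2];nn*=-np.sign(nn[2]);print('wheel axis in tool',nn,'disc z',c)
for yaw in (0,20,-10):
    rr=frame(np.array([0,0,-1.]),np.array([np.cos(np.radians(yaw)),np.sin(np.radians(yaw)),0]));print(yaw);delta(np.array([.649,.266,.22]),rr)
E
```

```text
loc [ 0.0002 -0.0018  0.1532] phi 0.1 tilt 0.22 F [-0.1  0.6 -2.7] T [-0.07  0.56  0.02] op 0.563 ff 74.5 t 12.35 q [-0.85 -0.07  2.09  0.56  0.88  0.3 ]
(array([  255,  2375,  1016,   989,  4394, 11236,    18,     0,     0,
           0,     0,     0,     0,     0,     0,     0,     0,     0]), array([0.005, 0.008, 0.011, 0.014, 0.017, 0.02 , 0.023, 0.026, 0.029,
       0.032, 0.035, 0.038, 0.041, 0.044, 0.047, 0.05 , 0.053, 0.056,
       0.059]))
wheel axis in tool [ 0.00843246  0.00392328 -0.99995675] disc z [ 0.02127841 -0.00478984  0.0204201 ]
0
delta [0.1805, -0.5245, 0.0773, -0.0265, -0.5253, 0.1112] dist 0.56 ang 30.8
20
delta [0.1805, -0.5245, 0.0773, 0.0653, -0.5228, -0.2297] dist 0.56 ang 32.9
-10
delta [0.1805, -0.5245, 0.0773, -0.0723, -0.5225, 0.2817] dist 0.56 ang 34.3
```

View pics/w6.png

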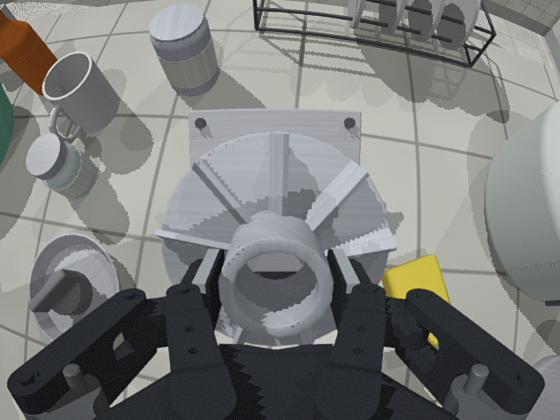

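The wrist view shows the wheel held square by its hub at (275,280), off the spindle. Carry it to the basin.

carry_out(deltas=[0.014,-0.03,-0.01,-0.002,-0.03,0.01,0.034,-0.08,-0.005,-0.005,-0.08,0.02,0.054,-0.135,0.007,-0.007,-0.14,0.03,0.073,-0.19,0.018,-0.01,-0.2,0.042,0.092,-0.245,0.03,-0.012,-0.26,0.055])

```text
time: 13.02
eef_pos: [0.5812, -0.0205, 0.2161]
tcp_rot: [0.991, 0.028, 0.131, -0.008]
contact_force: [0.2, -0.7, -3.1]
opening: 0.565
finger_force: 74.4
```

```bash
python3 - <<'E'
from h import *
rep();print(pose()[0])
rr=frame(np.array([0,0,-1.]),np.array([1.,0,0]));delta(np.array([.649,.266,.2]),rr)
E
```

```text
loc [0.0918 0.2456 0.1212] phi -3.3 tilt 14.97 F [ 0.2 -0.7 -3.1] T [-0.06  0.21  0.  ] op 0.565 ff 74.4 t 13.025 q [-0.25 -0.04  1.98  0.1   0.96  1.22]
[ 0.58116539 -0.02051667  0.21605031]
delta [0.0765, -0.282, 0.0396, -0.0156, -0.2621, 0.0561] dist 0.295 ang 15.4
```

carry_out(deltas=[0.015,-0.055,0.005,-0.003,-0.05,0.01,0.03,-0.11,0.015,-0.006,-0.1,0.02,0.046,-0.17,0.02,-0.01,-0.16,0.034,0.062,-0.23,0.03,-0.013,-0.21,0.045,0.073,-0.27,0.038,-0.015,-0.25,0.053])

```text
time: 13.65
eef_pos: [0.6456, 0.2549, 0.1996]
tcp_rot: [1.0, 0.003, 0.006, -0.0]
contact_force: [0.2, -0.5, -2.9]
opening: 0.565
finger_force: 74.4
```

carry_out(deltas=[0.003,-0.01,0,0,-0.012,0.003,0.003,-0.012,0,0,-0.012,0.003,0.003,-0.012,0,0,-0.012,0.003])

```text
time: 14.02
eef_pos: [0.6486, 0.2625, 0.2011]
tcp_rot: [1.0, -0.0, 0.001, 0.0]
contact_force: [-0.6, -0.1, -3.0]
opening: 0.563
finger_force: 74.5
```

```bash
python3 - <<'E'
from h import *
rep();p,r=pose();print(p)
im,d,C=wcloud('w7.png');P=C[(im[:,:,1].astype(int)-im[:,:,0]>30)];P=P[np.isfinite(P[:,0])]
Q=P[(P[:,2]>.072)&(P[:,2]<.085)]
A=np.c_[2*Q[:,:2],np.ones(len(Q))];s=np.linalg.lstsq(A,(Q[:,:2]**2).sum(1),rcond=None)[0];print('rim',len(Q),s[:2],np.sqrt(s[2]+s[0]**2+s[1]**2))
rr=frame(np.array([0,0,-1.]),np.array([1.,0,0]));delta(np.array([.649,.266,.036]),rr)
L=r.inv().apply(C.reshape(-1,3)-p);L=L[np.isfinite(L[:,0])];rad=np.hypot(L[:,0],L[:,1]);S=L[(rad<.066)&(rad>.03)&(L[:,2]>.016)&(L[:,2]<.026)];c=S.mean(0);print('axis in tool',np.linalg.svd(S-c,full_matrices=False)[2][2],c)
E
```

```text
loc [0.1701 0.5192 0.0587] phi -7.5 tilt 29.86 F [-0.6 -0.1 -3. ] T [-0.04 -0.03  0.  ] op 0.563 ff 74.5 t 14.025 q [ 0.24  0.36  1.54 -0.    1.24  1.81]
[0.64858559 0.26245363 0.20109295]
rim 7052 [0.64863623 0.26665839] 0.12087866775847228
delta [-0.0001, -0.0037, 0.1654, -0.0, -0.0028, -0.0007] dist 0.165 ang 0.2
axis in tool [ 0.00457784  0.00132647 -0.99998864] [ 0.02161323 -0.00398871  0.02053189]
```

View pics/w7.png

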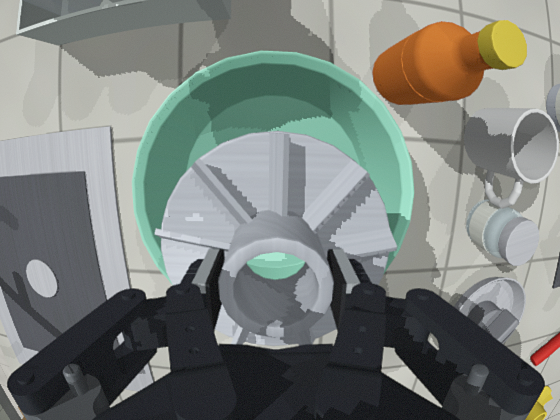

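The wrist view shows the wheel level above the basin, with its hub at (275,280) and the rim around it. Lower it.

carry_out(deltas=[0,-0.004,0.04,0,-0.003,0,0,-0.004,0.09,0,-0.003,0,0,-0.004,0.14,0,-0.003,0,0,-0.004,0.16,0,-0.003,0,0,-0.004,0.165,0,-0.003,0])

```text
time: 14.7
eef_pos: [0.649, 0.2668, 0.0357]
tcp_rot: [1.0, -0.0, -0.001, 0.0]
contact_force: [0.5, 0.5, -1.9]
opening: 0.566
finger_force: 74.5
```

carry_out(deltas=[0,0,0.001,0,0,0,0,0,0.002,0,0,0,0,0,0.003,0,0,0])

```text
time: 15.08
eef_pos: [0.6503, 0.268, 0.0353]
tcp_rot: [1.0, 0.0, 0.001, -0.001]
contact_force: [-0.5, -0.7, -2.8]
opening: 0.565
finger_force: 74.5
```

carry_out(deltas=[0,0,0.001,0,0,0,0,0,0.002,0,0,0,0,0,0.003,0,0,0,0,0,0.003,0,0,0])

```text
time: 15.58
eef_pos: [0.6492, 0.2676, 0.0302]
tcp_rot: [1.0, 0.0, -0.0, -0.0]
contact_force: [-0.1, 0.1, -2.8]
opening: 0.567
finger_force: 74.5
```

carry_out(deltas=[0,0,0.001,0,0,0,0,0,0.002,0,0,0,0,0,0.002,0,0,0])

```text
time: 15.95
eef_pos: [0.6494, 0.2678, 0.0298]
tcp_rot: [1.0, 0.0, -0.0, -0.0]
contact_force: [-3.3, 0.7, 5.3]
opening: 0.564
finger_force: 75.1
```

The wheel is on the floor. Release and retreat.

carry_out(deltas=[0,0,0,0,0,0,0,0,0,0,0,0,0,0,-0.001,0,0,0,0,0,-0.001,0,0,0], grip=85)

```text
time: 16.45
eef_pos: [0.6495, 0.2676, 0.0294]
tcp_rot: [1.0, 0.0, 0.0, -0.0]
contact_force: [-0.2, 0.6, 0.4]
opening: 0.848
finger_force: 0.0
```

carry_out(deltas=[0,0,-0.01,0,0,0,0,0,-0.04,0,0,0,0,0,-0.09,0,0,0,0,0,-0.15,0,0,0,0,0,-0.2,0,0,0])

```text
time: 17.08
eef_pos: [0.6497, 0.2677, 0.2332]
tcp_rot: [1.0, 0.0, 0.001, -0.001]
contact_force: [1.2, 1.1, 0.7]
opening: 0.849
finger_force: 0.0
```

```bash
python3 - <<'E'
from h import *
rep();im,d,C=wcloud('w8.png')
P=C.reshape(-1,3);P=P[np.isfinite(P[:,0])];k=(np.hypot(P[:,0]-.649,P[:,1]-.267)<.04)&(P[:,2]>.045)&(P[:,2]<.07);Q=P[k];print('hub top',len(Q),((Q.min(0)+Q.max(0))/2),Q[:,2].mean())
k=(np.hypot(P[:,0]-.649,P[:,1]-.267)<.064)&(P[:,2]>.006)&(P[:,2]<.016);S=P[k];c=S.mean(0);print(c,np.linalg.svd(S-c,full_matrices=False)[2][2])
im,d=shot('top');T=cloud('top',d).reshape(-1,3);k=(np.hypot(T[:,0]-.463,T[:,1]+.0425)<.06)&(T[:,2]>.05)&(T[:,2]<.08);print('nut',T[k].mean(0),k.sum())
E
```

```text
loc [0.1876 0.5242 0.0857] phi -7.4 tilt 29.82 F [1.2 1.1 0.7] T [-0.03 -0.01  0.03] op 0.849 ff 0.0 t 17.075 q [0.25 0.34 1.5  0.   1.29 1.82]
hub top 905 [0.64710342 0.26918604 0.04958115] 0.051439627503961624
[0.6522883  0.26817798 0.00963692] [-1.18921889e-04  2.99588599e-03  9.99995505e-01]
nut [ 0.46024314 -0.03933971  0.06529356] 107
```

View pics/w8.png

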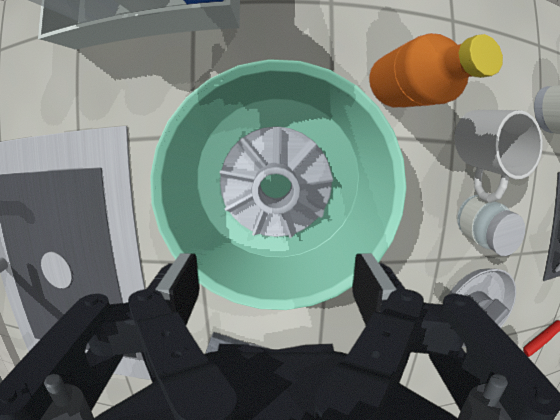

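The wheel lies flat in the basin, hub up at (275,187), and the nut is in the dish at (490,300). Handing in.

```bash
python3 -c "
from plant import ctrl
print(ctrl.sign_off())"
```

```text
the job is handed in; nothing more can be done
None
```

The nut was unscrewed clockwise and lies in the steel dish. The fan wheel lies flat in the wash basin, hub up. The job was handed in at about 17 s; the sign-off returned no verdict.

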